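# Close the roaster fan cover with the quarter-turn key and hold it down on its gasket

## Robot

A 6-joint arm with a two-finger parallel gripper is mounted at the origin on the work surface. World frame = base frame: x ahead of the robot, y to its left, z up, the work surface at z = 0. Lengths are in m, angles in rad, forces in N, time in s.
With the tool pointing down it reaches from about 0.35 to 0.95 m from the base axis. Payload 17.4 kg.
Tool frame: the origin (TCP) lies midway between the tips of the shut fingers; the grasp point (between the pads) lies 19 mm behind it; z points along the fingers, y is the line along which they close (so a half turn about z gives the same grasp; the last joint's range is limited). The gripper opens to 93 mm and grips with 3 to 60 N. Pads are 15 mm wide; open, the fingers measure 128 mm over their backs; the gripper's body (75 mm by 188 mm) begins 65 mm behind the grasp point.
Start: joints at [1.221, 0.116, 1.442, -0, 1.584, -0.038], TCP at [0.207, 0.642, 0.219] pointing down, gripper open.
Joint ranges: [-2.83, 2.83], [-0.83, 2.19], [0.07, 2.5], [-1.14, 4.28], [0.01, 3], [-2.97, 2.97]. Speed limits (rad/s): [1.89, 1.89, 2.22, 3.14, 3.14, 3.14].

## Interface

Orientations are given as a unit quaternion [x, y, z, w].
In Python, from plant import telemetry, imaging, arm gives the robot as it stands. The module is installed in compiled form; this text tells all that it offers.
- The arm moves only by the tool move_arm, never from a script. Its argument "plan" is one flat list of numbers, 7 for each row, row after row: the finger opening in m, from 0 to 0.093, then the shift along the tool's x, y, z in m, then the turn, a rotation vector about the tool's x, y, z in rad. In form: [fingers, x, y, z, ax, ay, az, fingers, x, y, z, ax, ay, az, ...]. A call has 1 to 8 rows; each row shifts and turns the commanded pose from where the row before left it, along the tool's axes as they then stand; what a row does not reach is not made up. A row lasts 1/8 s, in which the tool goes at most 62.5 mm and 10.7 degrees, less where a joint would pass 70% of its speed; a pose out of reach is approached as far as the arm can. A call is refused whole if a number of a shift passes 0.0625 or a number of a turn 0.188, either way. A call with a gripper value outside its range is refused whole. The fingers move at their own pace and stop on an object; "grip_force" is the grip in N (left out, the last holds). Time passes only in rows, so rows that do not move let the fingers close. It gives the time, the measured TCP pose, the force, the opening and the grip force at its end, in the units of the state.
- telemetry.sense(): the state, without advancing time (a new reading comes with each control period).
- imaging.snapshot(name): name is "scene" or "top" or "wrist"; returns a dict with "img" (480x640x3 uint8, blue, green, red), "fx", "fy", "cx", "cy" (pixels), "xyz" and "rotation" of the camera in the world. Camera axes: x right, y down, z forward; pixel columns grow to the right and rows downward; lengths in m; the calibration is good to about 2 mm. A picture is of the moment at which its call begins. There is no depth.
- arm.hand_in(): hands the job in; it is judged then, once.
The state is a dict: "t": time; "joint_positions": joint angles; "dq": joint speeds; "joint_torque": joint torques, N m; "tool_pos": TCP position; "ee_rot": TCP orientation; "force": force on the tool from outside, world axes, zero at the start; "torque": the same for the moment, N m; "gripper_width": finger opening in m; "grasp_force": force on a finger pad.
Only numpy, scipy, OpenCV 4.12 (cv2) and the standard library are available. Lean on these libraries where they do the work, as an engineer would, in place of code of your own. Each camera call takes 0.05 s, during which the arm holds its last target. There are 200 camera calls.

## Task

The cover of the roaster's fan housing stands sprung up off its gasket: take the T-handled key with the flat blade from the wooden rack, put it fully into the slot of the cover's fastener, and turn it clockwise until the slot lines up with the two marks on the cover. Then push the cover all the way down onto its gasket with the key and finish while still gripping the key and holding the cover pressed down. Leave the other things on the table where they are.

Things in the scene. Friction and masses are not known exactly. Their poses are not given: they have to be found in the camera images.
- housing: fixed black box, the fan housing, 220 (x) x 180 (y) mm, 88 mm high to its rubber gasket, left or right of the robot's forward axis; origin at the centre of its underside, z up. Carries the cover with the fastener at its centre. A hidden receptacle slot under the cover, along the housing's y, lets the fastener's crossbar (and so the cover) down only when the fastener is aligned.
- cover (a joint): how far the steel cover (210 x 170 x 5 mm, top 101 mm above the work surface when up) is pressed straight down, m: 0 = standing 8 mm off its gasket (start), 0.008 = fully down. A spring pushes it up: about 1.5 N to move it, 9 N to keep it fully down. Unless the fastener is aligned it stops rigidly after about 1 mm.
- fastener (a joint): turn of the fastener, rad, growing clockwise from above: 0 = slot along the housing's x (end stop), 1.571 = slot along the housing's y, in line with the two dark marks on the cover (aligned; within about 0.1 rad it slips in when pressed), 2.0 = other stop. Starts at 0.15 to 0.6. Turns stiffly (0.04 N m), stays where left.
- slot (a point): centre of the mouth of the fastener's slot, on top of its round aluminium head (about 49 mm across, 14 mm above the cover; mouth 115 mm above the work surface while the cover is up). Slot 32 mm long (this point's x), 8.5 mm wide (y), 14 mm deep, z up; turns and sinks with the fastener.
- key: loose T-handled key, 120 g, upright in the rack; origin at the blade's lower end, z up. Steel blade 26 (x) x 5.5 (y) mm, z 0-12 mm (lowest 4 mm wedge-shaped); round shoulder 30 mm across, z 12-18, lands on the fastener's head; shaft 14 mm, z 18-50; dark wooden bar handle 60 (x) x 14 (y) mm, z 50-74, gripped across y from above. Same after a half turn. Blade play in the slot 0.12 rad.
- key_tip (a point): centre of the lower end of the key's blade; axes as the key's
- rack: fixed wooden block 150 (x) x 70 (y) x 35 mm with two holes 16 mm deep; origin at the centre of its underside. The flat-bladed key stands at x = -35 mm with its blade along the rack's x (blade end 23 mm above the work surface, handle top at 97 mm), the pin key at x = +45 mm.
- pin_key: decoy key standing in the other hole of the rack: round 10 mm pin, round 26 mm wooden grip (top 82 mm above the work surface). Not used; leave it. Origin at the lower end of its pin, z up
- cup: bystander: white ceramic cup, 68 mm wide, 60 mm tall, standing between the housing and the rack. Origin at the underside
- jar: bystander: amber glass jar with steel cap, 70 mm wide, 100 mm tall, beyond the task. Origin at the underside
- tin: bystander: steel can, 72 mm wide, 110 mm tall, beyond the task. Origin at the underside
- tray: bystander: aluminium sample tray 100 x 70 x 25 mm, straight in front of the robot. Origin at the underside
- brush: bystander: brush lying on the left. Origin at its middle, underside
- screwdriver: bystander: screwdriver lying on the right. Origin at its middle, underside
There are look-alikes about, which are no part of the job. There is more than one size of the key; the job needs the largest.

How it is judged:
On the way, in this order (a step that is already met when the one before it is completed fails the run):
1. the key's blade is fully in the fastener's slot (z of key_tip in the frame of slot below -0.008 m and horizontal distance between key_tip and slot below 0.005 m and angle between the z axis of key and the z axis of slot, either way round below 0.15 rad), for 0.2 s.
2. with the key in it, the fastener is turned until its slot lines up with the marks (all of step 1 and value of joint fastener between 1.42 and 1.72 rad), for 0.2 s.
At the end, for the whole second after the job is handed in: Through the last second: blade at least 8 mm in the slot, within 5 mm of its centre and upright; fastener at 1.42 to 1.72 rad; cover pressed down at least 6.5 of 8 mm and still; fingers grip the key and the key pushes on the fastener, each with over 4 N (all of step 2 and value of joint cover above 0.0065 m and velocity of joint cover below 0.01 m/s and contact force between key and housing above 4 N and contact force between the fingers and key above 4 N); the arm keeps its last pose, push and grip.
It fails at once if another thing on the table is moved by more than 30 mm (distance of any of pin_key, cup, jar, tin, tray, brush, screwdriver from where it was at the start of the episode above 0.03 m).
It also fails if it takes over 48 s, if anything falls off the work surface, if the arm or the gripper's body presses on something with over 40 N, if the wrist force passes 120 N, or if a joint passes its speed limit or range.

## Working session

There is one attempt and no reset: what is moved stays moved. The work goes in short steps, Python scripts to look and compute and a tool call to move; the robot and the scene stay as the last step left them, time stands still between calls to the robot, and variables do not carry over. Pictures are saved under pics/ and viewed, at most 10 in all, crops included, and the job is handed in when it is done.

Besides the shell and the picture viewer there is one more tool, called after ">>>" as a command line: name --argument value ..., lists and objects as JSON in quotes. move_arm: Moves the arm, as the interface text tells. Its arguments: {"type":"object","properties":{"plan":{"type":"array"},"grip_force":{"type":"number"}},"required":["plan"]}

```bash
mkdir -p pics; cat > h.py <<'E'
import numpy as np, cv2, pickle
from plant import telemetry, imaging, arm
from scipy.spatial.transform import Rotation as R
def snap(n,f):
    s=imaging.snapshot(n); pickle.dump(s,open(f'pics/{f}.pkl','wb')); cv2.imwrite(f'pics/{f}.png',s['img']); return s
def load(f): return pickle.load(open(f'pics/{f}.pkl','rb'))
def rot(s):
    r=np.array(s['rotation'],float); return r if r.shape==(3,3) else R.from_quat(r).as_matrix()
def ray(s,u,v): return rot(s)@np.array([(u-s['cx'])/s['fx'],(v-s['cy'])/s['fy'],1.])
def onz(s,u,v,z):
    d=ray(s,u,v); c=np.array(s['xyz']); return c+d*(z-c[2])/d[2]
def tri(s1,p1,s2,p2):
    a,b=ray(s1,*p1),ray(s2,*p2); a/=np.linalg.norm(a); b/=np.linalg.norm(b)
    c1,c2=np.array(s1['xyz']),np.array(s2['xyz'])
    t=np.linalg.lstsq(np.c_[a,-b],c2-c1,rcond=None)[0]
    return (c1+t[0]*a+c2+t[1]*b)/2, np.linalg.norm(c1+t[0]*a-c2-t[1]*b)
def proj(s,p):
    q=rot(s).T@(np.array(p)-np.array(s['xyz'])); return np.array([s['cx']+s['fx']*q[0]/q[2],s['cy']+s['fy']*q[1]/q[2]])
E
python3 - <<'E'
from h import *
print(telemetry.sense())
for n in('scene','top','wrist'):
    s=snap(n,n+'0'); print(n,s['xyz'],s['rotation'],s['fx'],s['cx'],s['cy'])
E
```

```text
{'t': 0.0, 'joint_positions': array([ 1.22123012e+00,  1.16490076e-01,  1.44225350e+00, -3.96475728e-05,
        1.58402211e+00, -3.77834163e-02]), 'dq': array([-9.21299341e-05, -2.59543395e-04, -6.54417361e-05,  3.96280125e-04,
        2.48613364e-03,  2.52431871e-04]), 'joint_torque': array([ 2.73160025e-03, -7.21259379e+01, -6.22615671e+01,  7.83024123e-02,
        2.34964670e-02, -6.89486842e-05]), 'tool_pos': array([0.20699836, 0.6422588 , 0.21790974]), 'ee_rot': array([ 1.55260966e-01,  9.87873316e-01, -5.79365440e-04, -9.34329762e-05]), 'force': array([ 0.47139349, -1.04467129, -0.13012907]), 'torque': array([-0.01408652,  0.02588896,  0.02309245]), 'grasp_force': 0.0, 'gripper_width': 0.09294844957793998}
scene [ 1.19310516 -0.31947861  1.25314152] [ 0.83509627  0.48660801 -0.13108297 -0.22055411] 494.41068837956806 317.1961795087659 244.78770107876772
top [0.46598273 0.01227702 1.33180714] [-0.70366027  0.70849269 -0.03909541  0.03703904] 561.889706863329 318.088032036402 246.93980237816064
wrist [0.14429079 0.66122582 0.38339917] [0.80238599 0.58417198 0.07160453 0.09895766] 413.7023874812714 311.9801436276516 239.0419228943645
```

View pics/top0.png

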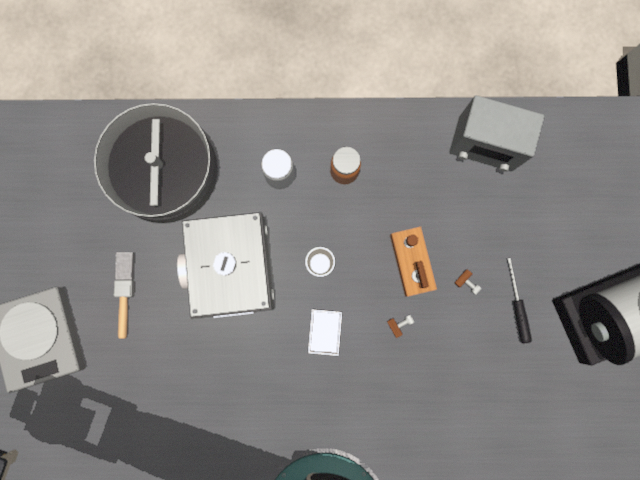

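View pics/scene0.png

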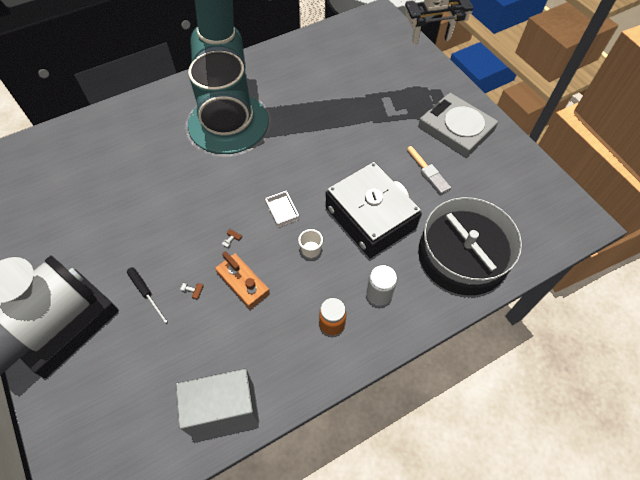

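Top view: the tall flat-blade key stands in the rack at (420,275), with the pin key at (411,240). Two small T-keys lie loose at (400,325) and (467,281), and both are look-alikes. The fastener is at (224,264) and its marks at (205,266) and (243,264). I choose the upright T-bar in the rack and will check it in a close crop.

```bash
python3 - <<'E'
from h import *
t,s=load('top0'),load('scene0')
c=lambda i,x,y,w,f:cv2.resize(i[y-w:y+w,x-w:x+w],(400,400),interpolation=cv2.INTER_CUBIC)
im=np.hstack([c(t['img'],415,262,40,5),c(s['img'],242,276,40,5)])
cv2.imwrite('pics/c1.png',im)
E
```

```text
(no output)
```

View pics/c1.png

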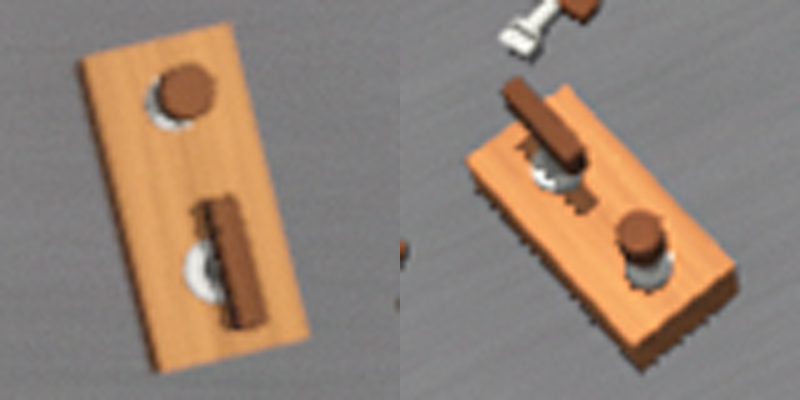

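The crop shows the upright T-bar key centred near top (423,274) and scene (231,260), with a round white shoulder under it. The pin key is the round grip at top (412,240).

```bash
python3 - <<'E'
from h import *
t,s=load('top0'),load('scene0')
P=lambda x,y:(375+x/5-.4,222+y/5-.4); Q=lambda x,y:(202+x/5-.4,236+y/5-.4)
k,e=tri(t,P(239,262),s,Q(144,122)); print('handle',k,e)
a,b=onz(t,*P(222,198),.097),onz(t,*P(254,325),.097); print(a,b,np.linalg.norm(a-b),'yaw',np.arctan2(*(a-b)[1::-1]))
for x,y in((80,60),(232,22),(310,338),(160,372)): print('rackcorner',onz(t,*P(x,y),.035))
def cand(i,x,y,w):
    g=cv2.cvtColor(i,cv2.COLOR_BGR2GRAY)[y-w:y+w,x-w:x+w]; return g
c=lambda i,x,y,w:cv2.resize(i[y-w:y+w,x-w:x+w],(400,400),interpolation=cv2.INTER_CUBIC)
cv2.imwrite('pics/c2.png',np.hstack([c(t['img'],225,264,40),c(s['img'],374,198,40)]))
E
```

```text
handle [ 0.53868739 -0.22153719  0.09053158] 0.0011463196505383567
[ 0.56637916 -0.21411036  0.097     ] [ 0.51037484 -0.22669217  0.097     ] 0.05740022717548394 yaw 0.2209888609551628
rackcorner [ 0.63631271 -0.16102413  0.035     ]
rackcorner [ 0.653711   -0.23230855  0.035     ]
rackcorner [ 0.50644756 -0.26434197  0.035     ]
rackcorner [ 0.49131834 -0.19482529  0.035     ]
```

View pics/c2.png

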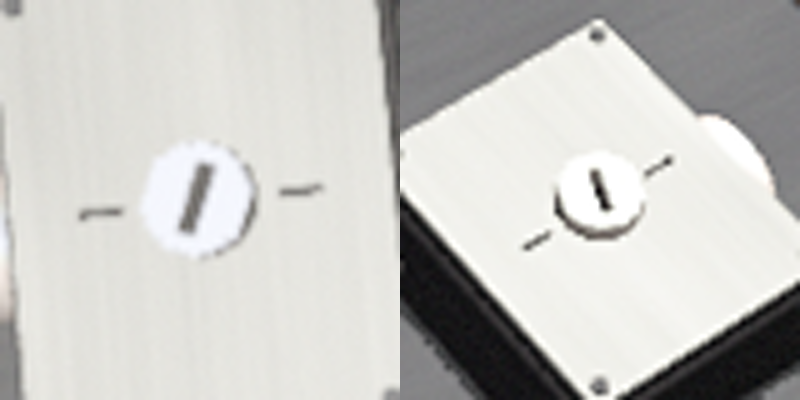

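Top crop: the slot runs from (207,165) to (188,232) and is centred at (198,198). The marks lie on a line from about (100,212) to (302,190), and the head is centred at scene crop (199,190).

```bash
cat >> h.py <<'E'
def rel(p,yaw,st=None):
    "shift in current tool axes to reach TCP p, and tool-z turn to tool-x yaw"
    st=st or telemetry.sense(); M=R.from_quat(st['ee_rot']).as_matrix()
    y0=np.arctan2(M[1,0],M[0,0]); d=(y0-yaw+np.pi)%(2*np.pi)-np.pi
    print('tcp',np.round(st['tool_pos'],4),'yaw',round(y0,4),'tilt',np.round(M[:,2],4),'shift',np.round(M.T@(np.array(p)-st['tool_pos']),4),'turnz',round(d,4),'q',np.round(st['joint_positions'],2),'F',np.round(st['force'],2),'w',st['gripper_width'],st['grasp_force'],st['t'])
E
python3 - <<'E'
from h import *
t,s=load('top0'),load('scene0')
P=lambda x,y:(185+x/5-.4,224+y/5-.4); Q=lambda x,y:(334+x/5-.4,158+y/5-.4)
print(tri(t,P(197.5,198.5),s,Q(199,190)))
a,b=onz(t,*P(207,165),.115),onz(t,*P(188,232),.115);print(a,b,(a+b)/2,np.linalg.norm(a-b),np.arctan2(*(a-b)[1::-1]))
m,n=onz(t,*P(100,212),.101),onz(t,*P(302,190),.101);print(m,n,(m+n)/2,np.arctan2(*(m-n)[1::-1]))
rel([.539,-.2215,.2],3.362)
st=telemetry.sense(); M=R.from_quat(st['ee_rot']).as_matrix(); w=load('wrist0')
print(M.T@(np.array(w['xyz'])-st['tool_pos']), M.T@rot(w))
E
```

```text
(array([0.56330376, 0.21270394, 0.1130944 ]), np.float64(0.00026759804033457603))
[0.57778329 0.2085463  0.115     ] [0.54867469 0.21646961 0.115     ] [0.56322899 0.21250795 0.115     ] 0.030167697859587842 -0.26575965656233025
[0.55867838 0.25751708 0.101     ] [0.56776179 0.16897514 0.101     ] [0.56322009 0.21324611 0.101     ] 1.673027540278195
tcp [0.207  0.6423 0.2181] yaw 2.8298 tilt [-3.e-04 -8.e-04 -1.e+00] shift [-0.5809 -0.7203  0.0187] turnz -0.5322 q [ 1.22  0.12  1.44  0.    1.58 -0.04] F [0.86 0.24 0.49] w 0.09294013046043285 0.0 0.15
[ 0.06553893 -0.00137468 -0.16529341] [[-5.00123451e-04 -9.70148356e-01 -2.42511684e-01]
 [ 9.99999862e-01 -5.23544973e-04  3.21341769e-05]
 [-1.58140692e-04 -2.42511634e-01  9.70148485e-01]]
```

Slot: (0.563,0.2127,0.114), yaw −0.266. Marks line: yaw 1.673, so the fastener is now at about 0.37 and its target yaw is −1.469. Moving to above the key.

>>> move_arm --plan '[0.093,-0.036,-0.045,0,0,0,0,0.093,-0.036,-0.045,0,0,0,0,0.093,-0.036,-0.045,0,0,0,0,0.093,-0.036,-0.045,0,0,0,0,0.093,-0.036,-0.045,0,0,0,0,0.093,-0.036,-0.045,0,0,0,0,0.093,-0.036,-0.045,0,0,0,0,0.093,-0.036,-0.045,0,0,0,0]'

```text
t: 1.15
tool_pos: [0.3709, 0.2097, 0.2187]
ee_rot: [0.155, 0.988, 0.0, 0.0]
force: [1.0, 1.2, -0.4]
gripper_width: 0.0927
grasp_force: 0.0
```

>>> move_arm --plan '[0.093,-0.036,-0.045,0,0,0,0,0.093,-0.036,-0.045,0,0,0,0,0.093,-0.036,-0.045,0,0,0,0,0.093,-0.036,-0.045,0,0,0,0,0.093,-0.036,-0.045,0,0,0,0,0.093,-0.036,-0.045,0,0,0,0,0.093,-0.036,-0.045,0,0,0,0,0.093,-0.005,-0.0,0,0,0,0]'

```text
t: 2.15
tool_pos: [0.519, -0.1701, 0.2177]
ee_rot: [0.157, 0.988, -0.0, -0.001]
force: [-0.3, 0.6, -0.1]
gripper_width: 0.093
grasp_force: 0.0
```

>>> move_arm --plan '[0.093,0,-0.0,0,0,0,-0.13,0.093,0,0,0,0,0,-0.13,0.093,0,0,0,0,0,-0.13,0.093,0,0,0,0,0,-0.142,0.093,0,0,0,0,0,0]'

```text
t: 2.78
tool_pos: [0.5186, -0.1664, 0.2187]
ee_rot: [-0.11, 0.994, 0.0, 0.0]
force: [0.6, 0.7, 0.4]
gripper_width: 0.0931
grasp_force: 0.0
```

```bash
python3 - <<'E'
from h import *
rel([.539,-.2215,.18],3.362)
snap('wrist','w1')
E
```

```text
tcp [ 0.5186 -0.1664  0.2187] yaw -2.9215 tilt [ 0.e+00  1.e-04 -1.e+00] shift [-0.0078 -0.0582  0.0387] turnz -0.0003 q [-0.36 -0.17  1.72  0.    1.59 -2.15] F [0.6  0.73 0.39] w 0.0931349356190826 0.0 2.775
```

View pics/w1.png

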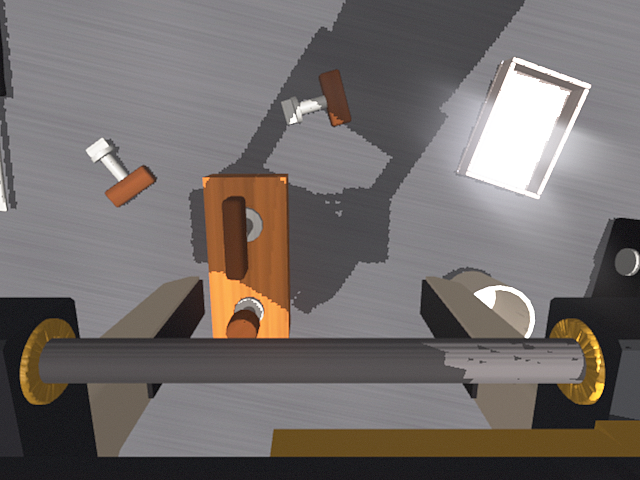

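Wrist view: the T-bar handle runs from (233,197) to (237,279) and is centred at about (235,238). The cup is on the right at (505,310).

```bash
python3 - <<'E'
from h import *
t,w,s=load('top0'),load('w1'),load('scene0')
hsv=cv2.cvtColor(w['img'],cv2.COLOR_BGR2HSV); sub=w['img'][185:290,205:265].astype(int)
m=(sub[...,2]<125)&(sub[...,2]-sub[...,0]>30); m=m.astype(np.uint8)
n,l,st,c=cv2.connectedComponentsWithStats(m); i=1+st[1:,4].argmax(); print(st[i],c[i]+[205,185])
pts=np.argwhere(l==i)[:,::-1].astype(np.float32); r=cv2.minAreaRect(pts); b=cv2.boxPoints(r)+[205,185]; print(b)
for q in b: print(onz(w,*q,.097))
cc=b.mean(0); k=onz(w,*cc,.097); print('c',k)
P=lambda x,y:(375+x/5-.4,222+y/5-.4)
print(tri(t,P(239,262),w,cc)); print(tri(s,(202+144/5-.4,236+122/5-.4),w,cc))
E
```

```text
[  17   11   27   85 1742] [234.33926521 239.33409874]
[[221.03534126 196.36590195]
 [245.5658989  195.36465073]
 [249.00540924 279.63241577]
 [224.4748497  280.63366699]]
[ 0.50817014 -0.2355695   0.097     ]
[ 0.50375476 -0.21900361  0.097     ]
[ 0.56429333 -0.20538317  0.097     ]
[ 0.56897596 -0.22280658  0.097     ]
c [ 0.53552561 -0.22085613  0.097     ]
(array([ 0.53863444, -0.22256757,  0.08633125]), np.float64(0.0006017026195690557))
(array([ 0.53792714, -0.22140505,  0.08895631]), np.float64(0.001066392223420176))
```

>>> move_arm --plan '[0.093,-0.003,-0.029,0.02,0,0,0,0.093,-0.0035,-0.029,0.02,0,0,0,0.093,0,0,0.045,0,0,0,0.093,0,0,0,0,0,0,0.093,0,0,0,0,0,0]'

```text
t: 3.45
tool_pos: [0.5382, -0.2222, 0.1355]
ee_rot: [-0.109, 0.994, -0.0, 0.001]
force: [-0.2, -0.3, 0.5]
gripper_width: 0.0929
grasp_force: 0.0
```

```bash
python3 - <<'E'
from h import *
rel([.5375,-.2215,.066],3.362)
w=snap('wrist','w2'); print(proj(w,[.5375,-.2215,.097]))
E
```

```text
tcp [ 0.5382 -0.2222  0.1355] yaw -2.9224 tilt [ 1.2e-03 -6.0e-04 -1.0e+00] shift [0.0006 0.0009 0.0695] turnz -0.0012 q [-0.44 -0.05  1.75  0.    1.44 -2.23] F [-0.19 -0.29  0.53] w 0.09288822577830647 0.0 3.45
[317.13350348 266.94308476]
```

View pics/w2.png

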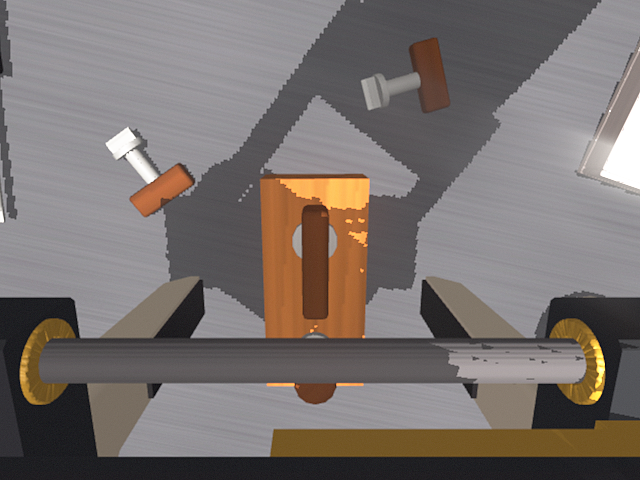

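Wrist view: the handle is centred at (315,262) between the fingers, whose midline is at 312. It is aligned, and the prediction was (317,267).

```bash
python3 - <<'E'
from h import *
w=load('w2'); w1=load('w1'); t=load('top0')
for z in(.09,.097):
    a,b=onz(w,315,206,z),onz(w,315,319,z); print(z,np.linalg.norm(a-b),(a+b)/2,np.arctan2(*(b-a)[1::-1]))
print(tri(w,(315,262),w1,(234,238)), tri(w,(315,262),t,(422.4,274)))
sub=w['img'][195:335,295:335].astype(int); m=((sub[...,2]<120)&(sub[...,2]-sub[...,0]>25)).astype(np.uint8)
for r in range(0,140,6): print(195+r,sub[r,20], end=' ')
E
```

```text
0.09 0.06306070259262285 [ 0.53859157 -0.22233859  0.09      ] 0.22049982482387476
0.097 0.060966309011652786 [ 0.53643202 -0.22286888  0.097     ] 0.22049982482387484
(array([ 0.53768523, -0.2225949 ,  0.0892327 ]), np.float64(0.00039311306512551967)) (array([ 0.53847176, -0.22258797,  0.08670562]), np.float64(0.0005880995534502526))
195 [ 82 172 252] 201 [ 46  93 153] 207 [31 48 81] 213 [35 53 95] 219 [ 36  59 103] 225 [ 41  62 107] 231 [ 36  59 101] 237 [ 38  60 103] 243 [ 34  59 101] 249 [ 34  55 101] 255 [ 34  56 100] 261 [ 39  60 104] 267 [33 55 97] 273 [33 57 97] 279 [37 57 99] 285 [32 56 98] 291 [38 59 99] 297 [34 59 97] 303 [ 39  60 100] 309 [38 57 99] 315 [41 58 99] 321 [ 50  90 147] 327 [ 71 144 241] 333 [90 91 92]
```

>>> move_arm --plan '[0.093,0.0015,0,0.035,0,0,0,0.093,0,0,0.0345,0,0,0,0.093,0,0,0,0,0,0,0.0,0,0,0,0,0,0,0.0,0,0,0,0,0,0,0.0,0,0,0,0,0,0,0.0,0,0,0,0,0,0]' --grip_force 40

```text
t: 4.38
tool_pos: [0.5364, -0.2228, 0.0646]
ee_rot: [-0.11, 0.994, -0.0, 0.0]
force: [-0.1, -0.4, 0.4]
gripper_width: 0.0576
grasp_force: 0.0
```

```bash
python3 - <<'E'
from h import *
rel([.5375,-.2215,.18],3.362)
E
```

```text
tcp [ 0.5364 -0.2228  0.0646] yaw -2.9214 tilt [ 5.e-04 -3.e-04 -1.e+00] shift [-0.0014  0.001  -0.1154] turnz -0.0002 q [-0.44 -0.    1.82 -0.    1.32 -2.23] F [-0.09 -0.39  0.35] w 0.05755208709382981 0.0 4.375
```

>>> move_arm --plan '[0,0,0,0,0,0,0,0,0,0,0,0,0,0,0,0,0,0,0,0,0,0,0,0,0,0,0,0,0,0,0,0,0,0,0,0,0,0,0,0,0,0,0,0,0,0,0,0,0,0,0,0,0,0,0,0]'

```text
t: 5.38
tool_pos: [0.5362, -0.2227, 0.0641]
ee_rot: [-0.11, 0.994, 0.0, -0.0]
force: [0.1, -1.0, -0.0]
gripper_width: 0.0136
grasp_force: 40.0
```

>>> move_arm --plan '[0,0,0,-0.02,0,0,0,0,0,0,-0.03,0,0,0,0,0,0,-0.04,0,0,0,0,0,0,-0.04,0,0,0,0,0,0,0,0,0,0]'

```text
t: 6.0
tool_pos: [0.5374, -0.2232, 0.1991]
ee_rot: [-0.11, 0.994, -0.002, 0.003]
force: [0.5, 0.8, -1.3]
gripper_width: 0.0137
grasp_force: 40.0
```

```bash
python3 - <<'E'
from h import *
rel([.563,.2127,.194],np.pi-.266)
E
```

```text
tcp [ 0.5374 -0.2232  0.1991] yaw -2.9214 tilt [ 0.0057 -0.0027 -1.    ] shift [-0.1202  0.4198  0.0041] turnz 0.4862 q [-0.44 -0.09  1.68 -0.    1.54 -2.23] F [ 0.46  0.84 -1.25] w 0.01369480877851658 39.999718721956015 6.0
```

>>> move_arm --plan '[0,-0.015,0.0525,0,0,0,0,0,-0.015,0.0525,0,0,0,0,0,-0.015,0.0525,0,0,0,0,0,-0.015,0.0525,0,0,0,0,0,-0.015,0.0525,0,0,0,0,0,-0.015,0.0525,0,0,0,0,0,-0.015,0.0525,0,0,0,0,0,0,0,0,0,0,0.12]'

```text
t: 7.0
tool_pos: [0.5579, 0.162, 0.1936]
ee_rot: [-0.051, 0.999, 0.0, -0.001]
force: [1.2, -0.9, -1.8]
gripper_width: 0.0135
grasp_force: 40.0
```

>>> move_arm --plan '[0,0,0,0,0,0,0.12,0,0,0,0,0,0,0.12,0,0,0,0,0,0,0.126,0,0,0,0,0,0,0,0,0,0,0,0,0,0]'

```text
t: 7.62
tool_pos: [0.5584, 0.1588, 0.1941]
ee_rot: [0.131, 0.991, -0.0, -0.0]
force: [-0.1, 0.5, -0.4]
gripper_width: 0.0138
grasp_force: 40.0
```

```bash
python3 - <<'E'
from h import *
rel([.563,.2127,.194],np.pi-.266)
w=snap('wrist','w3'); print(proj(w,[.563,.2127,.115]))
E
```

```text
tcp [0.5584 0.1588 0.1941] yaw 2.8787 tilt [-2.e-04 -1.e-04 -1.e+00] shift [0.0095 0.0532 0.0001] turnz 0.0031 q [ 0.23 -0.08  1.68 -0.    1.54 -1.07] F [-0.07  0.49 -0.44] w 0.013778893452600204 39.99980416148901 7.625
[402.10707218 230.95333776]
```

View pics/w3.png

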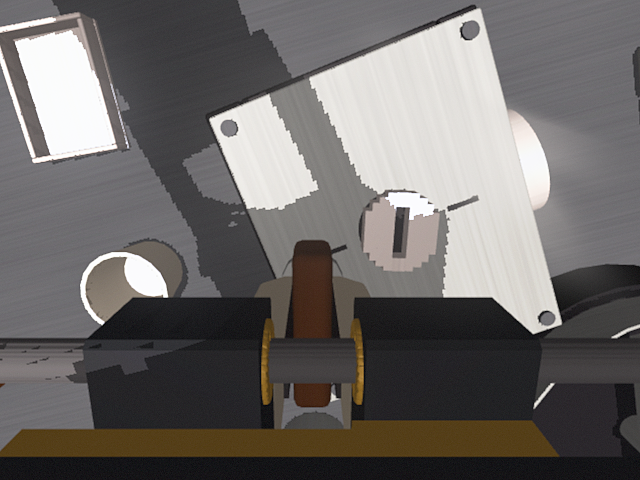

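Wrist view: the slot spans (402,207)–(400,258), centred at (401,232), which agrees with the prediction of (402,231). The key handle runs from (313,241) to about (313,405).

```bash
python3 - <<'E'
from h import *
w=load('w3'); st=telemetry.sense(); M=R.from_quat(st['ee_rot']).as_matrix(); T=st['tool_pos']
for u,v in((313,241),(313,405)): print('handle end in tool',M.T@(onz(w,u,v,T[2]+.033)-T))
for z in(0,.024):print([proj(w,T+M@[x,0,-.033+z]) for x in(-.03,.03)])
sub=w['img'][195:270,375:430]; g=cv2.cvtColor(sub,cv2.COLOR_BGR2GRAY)
m=(g<120).astype(np.uint8); n,l,s,c=cv2.connectedComponentsWithStats(m)
for i in range(1,n):
    if s[i,4]>100: 
        r=cv2.minAreaRect(np.argwhere(l==i)[:,::-1].astype(np.float32)); b=cv2.boxPoints(r)+[375,195]; print(s[i],c[i]+[375,195],b.tolist()); 
        q=np.array([onz(w,*p,.115) for p in b]); print(q, q.mean(0))
a,b=onz(w,402,207,.115),onz(w,400,258,.115); print((a+b)/2,np.linalg.norm(a-b),np.arctan2(*(b-a)[1::-1]))
m,n=onz(w,345,246.5,.101),onz(w,478,198,.101);print('marks',np.arctan2(*(n-m)[1::-1]))
E
```

```text
handle end in tool [ 0.03183786 -0.00110845 -0.03299308]
handle end in tool [-0.0302066  -0.00107039 -0.03300637]
[array([315.92079547, 404.49653338]), array([316.34202276, 246.37985446])]
[array([315.38130247, 368.70564424]), array([315.69241818, 230.2995898 ])]
[ 18  12  17  51 667] [400.44827586 232.30134933] [[391.6758613586426, 256.8896598815918], [395.8689651489258, 206.57241439819336], [409.1931037902832, 207.68275833129883], [405.0, 258.00000381469727]]
[[0.57736799 0.20306775 0.115     ]
 [0.54739973 0.21223063 0.115     ]
 [0.55013058 0.21977836 0.115     ]
 [0.58020325 0.21084112 0.115     ]] [0.56377539 0.21147947 0.115     ]
[0.56400368 0.21178973 0.115     ] 0.03177819853757449 -0.24949511184308476
marks 1.6707594788295637
```

>>> move_arm --plan '[0,0.004,0.027,0,0,0,0.007,0,0.0043,0.0264,0,0,0,0,0,0,0,0.015,0,0,0,0,0,0,0.015,0,0,0,0,0,0,0,0,0,0,0,0,0,0,0,0,0]'

```text
t: 8.43
tool_pos: [0.5648, 0.212, 0.1644]
ee_rot: [0.136, 0.991, -0.0, 0.0]
force: [-0.2, 0.2, -0.7]
gripper_width: 0.0138
grasp_force: 40.0
```

```bash
python3 - <<'E'
from h import *
rel([.5643,.2125,.144],np.pi-.27)
w=snap('wrist','w4'); s=snap('scene','s4'); t=snap('top','t4')
w0=cv2.resize(w['img'][180:440,180:450],(400,400)); s0=cv2.resize(s['img'][150:230,335:415],(400,400),interpolation=cv2.INTER_CUBIC)
cv2.imwrite('pics/c4.png',np.hstack([w0,s0]))
E
```

```text
tcp [0.5648 0.212  0.1644] yaw 2.8684 tilt [ 1.e-04 -0.e+00 -1.e+00] shift [0.0006 0.0003 0.0204] turnz -0.0032 q [ 0.32 -0.02  1.67 -0.    1.49 -0.98] F [-0.17  0.25 -0.65] w 0.013785816239378527 39.99965647235513 8.425
```

View pics/c4.png

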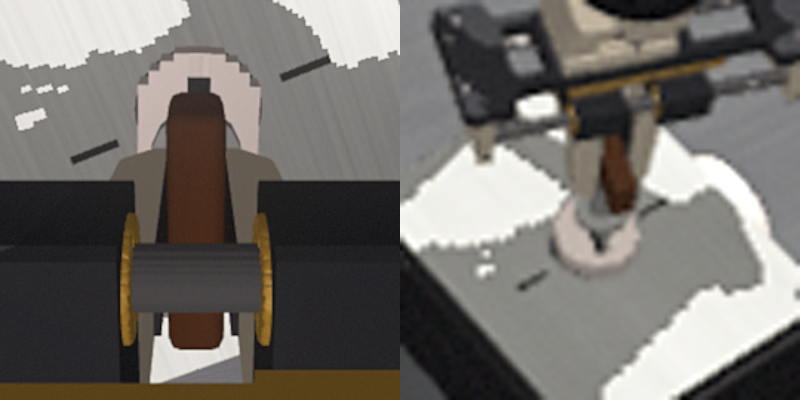

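The slot end at crop (199,84) is in line with the handle at (196,95). Lowering.

>>> move_arm --plan '[0,0.0003,0.0003,0.004,0,0,0,0,0,0,0.004,0,0,0,0,0,0,0.003,0,0,0,0,0,0,0.002,0,0,0,0,0,0,0,0,0,0]'

```text
t: 9.2
tool_pos: [0.5643, 0.2129, 0.1509]
ee_rot: [0.136, 0.991, -0.0, -0.0]
force: [-0.7, 0.4, -0.9]
gripper_width: 0.0135
grasp_force: 40.0
```

>>> move_arm --plan '[0,0,0,0.0015,0,0,0,0,0,0,0.0015,0,0,0,0,0,0,0,0,0,0]'

```text
t: 9.57
tool_pos: [0.5644, 0.213, 0.148]
ee_rot: [0.136, 0.991, -0.0, -0.0]
force: [-1.6, 0.9, -0.9]
gripper_width: 0.0135
grasp_force: 40.0
```

>>> move_arm --plan '[0,0,0,0.0015,0,0,0,0,0,0,0.0015,0,0,0,0,0,0,0,0,0,0]'

```text
t: 9.95
tool_pos: [0.5644, 0.2129, 0.145]
ee_rot: [0.136, 0.991, -0.0, -0.0]
force: [-2.8, 0.5, 0.1]
gripper_width: 0.0136
grasp_force: 40.0
```

>>> move_arm --plan '[0,0,0,0.001,0,0,0,0,0,0,0,0,0,0]'

```text
t: 10.2
tool_pos: [0.5644, 0.2129, 0.1441]
ee_rot: [0.136, 0.991, -0.0, -0.0]
force: [-2.7, 0.9, -0.3]
gripper_width: 0.0137
grasp_force: 40.0
```

```bash
python3 - <<'E'
from h import *
rel([.5643,.2125,.144],np.pi-.27); print(telemetry.sense()['torque'])
E
```

```text
tcp [0.5644 0.2129 0.1441] yaw 2.8688 tilt [-1.e-04  0.e+00 -1.e+00] shift [-0.     -0.0005  0.0001] turnz -0.0028 q [ 0.32 -0.01  1.69  0.    1.46 -0.98] F [-2.75  0.87 -0.27] w 0.01368119884749483 39.99999677762389 10.2
[ 0.16573384  0.73196151 -0.05453576]
```

>>> move_arm --plan '[0,0.0012,-0.0003,0.001,0,0,0,0,0,0,0.0005,0,0,0,0,0,0,0,0,0,0]'

```text
t: 10.58
tool_pos: [0.5637, 0.2129, 0.1433]
ee_rot: [0.136, 0.991, 0.0, 0.001]
force: [1.0, -0.7, 4.9]
gripper_width: 0.0138
grasp_force: 40.0
```

>>> move_arm --plan '[0,0,0,-0.0007,0,0,0.1,0,0,0,0,0,0,0.12,0,0,0,0,0,0,0.12,0,0,0,0,0,0,0.12,0,0,0,0,0,0,0.12,0,0,0,0,0,0,0]'

```text
t: 11.32
tool_pos: [0.5634, 0.213, 0.1434]
ee_rot: [0.413, 0.911, 0.0, 0.0]
force: [1.4, 0.3, 1.2]
gripper_width: 0.0136
grasp_force: 40.0
```

```bash
python3 - <<'E'
from h import *
rel([.5637,.2127,.144],np.pi-1.469); print(telemetry.sense()['torque'])
E
```

```text
tcp [0.5634 0.213  0.1434] yaw 2.2894 tilt [ 5.e-04  0.e+00 -1.e+00] shift [-0.0004  0.     -0.0006] turnz 0.6168 q [ 0.32 -0.01  1.7  -0.    1.46 -0.4 ] F [1.35 0.32 1.17] w 0.013611589060150149 40.0013670232147 11.325
[ 0.08620268 -0.28357536  0.03042731]
```

Light forces. I'll continue the turn with a little extra for the blade play.

>>> move_arm --plan '[0,0,0,0,0,0,0.12,0,0,0,0,0,0,0.12,0,0,0,0,0,0,0.12,0,0,0,0,0,0,0.12,0,0,0,0,0,0,0.12,0,0,0,0,0,0,0.09,0,0,0,0,0,0,0,0,0,0,0,0,0,0]'

```text
t: 12.32
tool_pos: [0.5632, 0.2129, 0.1433]
ee_rot: [0.696, 0.718, -0.0, 0.0]
force: [0.7, -0.2, 0.9]
gripper_width: 0.0138
grasp_force: 40.0
```

```bash
python3 - <<'E'
from h import *
rel([.5637,.2127,.144],np.pi-1.469); print(telemetry.sense()['torque'])
w=snap('wrist','w5'); s=snap('scene','s5')
w0=cv2.resize(w['img'][180:440,180:450],(400,400)); s0=cv2.resize(s['img'][150:230,335:415],(400,400),interpolation=cv2.INTER_CUBIC)
cv2.imwrite('pics/c5.png',np.hstack([w0,s0]))
E
```

```text
tcp [0.5632 0.2129 0.1433] yaw 1.6022 tilt [-1.e-04 -2.e-04 -1.e+00] shift [-0.0002  0.0005 -0.0007] turnz -0.0704 q [ 0.32 -0.01  1.7  -0.    1.46  0.29] F [ 0.66 -0.21  0.9 ] w 0.013837127383391329 40.00029869377613 12.325
[-0.30739384 -0.15767817  0.03662718]
```

View pics/c5.png

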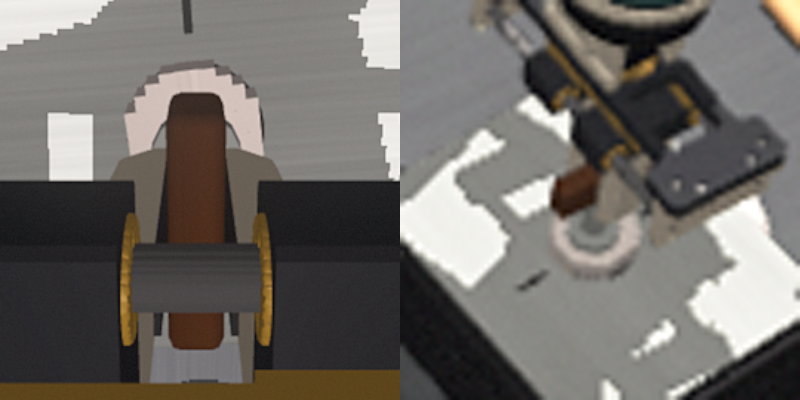

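The handle is parallel to the mark at crop (187,15) within a few degrees, and the shoulder sits on the head. The wrist torque of 0.037 N·m shows that the blade is driving the fastener. Pressing now.

>>> move_arm --plan '[0,0,0,0.001,0,0,0,0,0,0,0.001,0,0,0,0,0,0,0.001,0,0,0,0,0,0,0,0,0,0]'

```text
t: 12.92
tool_pos: [0.5633, 0.2129, 0.1404]
ee_rot: [0.697, 0.717, 0.0, 0.0]
force: [0.6, -2.1, 2.5]
gripper_width: 0.0138
grasp_force: 40.0
```

Past 1 mm with only 2.5 N, so the crossbar has slipped in. I'll continue down.

>>> move_arm --plan '[0,0,0,0.001,0,0,0,0,0,0,0.001,0,0,0,0,0,0,0.001,0,0,0,0,0,0,0.001,0,0,0,0,0,0,0,0,0,0]'

```text
t: 13.55
tool_pos: [0.5633, 0.213, 0.1366]
ee_rot: [0.697, 0.717, 0.0, 0.0]
force: [-0.5, -2.4, 6.5]
gripper_width: 0.0135
grasp_force: 40.0
```

>>> move_arm --plan '[0,0,0,0.0005,0,0,0,0,0,0,0.0005,0,0,0,0,0,0,0,0,0,0,0,0,0,0,0,0,0]'

```text
t: 14.05
tool_pos: [0.5633, 0.2129, 0.1358]
ee_rot: [0.697, 0.717, 0.0, 0.0]
force: [-0.6, -3.3, 8.4]
gripper_width: 0.014
grasp_force: 40.0
```

>>> move_arm --plan '[0,0,0,0.0005,0,0,0,0,0,0,0.0005,0,0,0,0,0,0,0,0,0,0,0,0,0,0,0,0,0]' --grip_force 50

```text
t: 14.55
tool_pos: [0.5635, 0.213, 0.1358]
ee_rot: [0.697, 0.717, 0.001, 0.0]
force: [-4.3, -3.6, 15.7]
gripper_width: 0.0132
grasp_force: 50.0
```

>>> move_arm --plan '[0,0,0,0.0005,0,0,0,0,0,0,0,0,0,0,0,0,0,0,0,0,0]'

```text
t: 14.92
tool_pos: [0.5635, 0.213, 0.1357]
ee_rot: [0.697, 0.717, 0.001, 0.0]
force: [-6.1, -4.2, 19.6]
gripper_width: 0.0136
grasp_force: 50.0
```

The cover is bottomed: the TCP stalled at 0.1357 after about 8 mm of travel, and the force jumped to 19.6 N, against 9 N from the spring.

```bash
python3 - <<'E'
from h import *
rel([.5635,.213,.1357],np.pi-1.469); s=snap('scene','s6'); snap('wrist','w6')
rel([.5635,.213,.1357],np.pi-1.469)
cv2.imwrite('pics/c6.png',np.hstack([cv2.resize(s['img'][130:250,315:435],(400,400),interpolation=cv2.INTER_CUBIC),cv2.resize(load('w6')['img'][180:440,180:450],(400,400))]))
E
```

```text
tcp [0.5635 0.213  0.1357] yaw 1.5988 tilt [ 1.4e-03  4.0e-04 -1.0e+00] shift [-0.  0.  0.] turnz -0.0738 q [ 0.32 -0.01  1.71 -0.    1.44  0.29] F [-6.08 -4.23 19.56] w 0.013606229066909978 50.00812799669802 14.925
tcp [0.5635 0.213  0.1357] yaw 1.5988 tilt [ 1.4e-03  4.0e-04 -1.0e+00] shift [-0.  0.  0.] turnz -0.0738 q [ 0.32 -0.01  1.71 -0.    1.44  0.29] F [-5.19 -3.87 19.29] w 0.013878757991884549 50.00796908978373 15.025
```

View pics/c6.png

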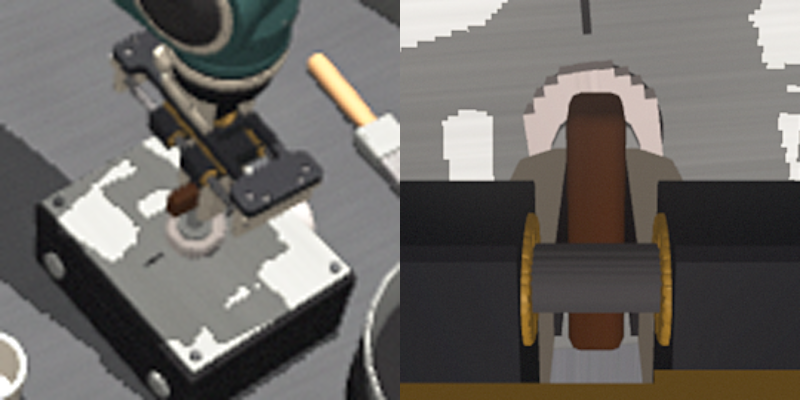

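The cover is flush on the housing, and the key is upright, seated and aligned with the mark. The forces are steady, so I'm handing in.

```bash
python3 -c "
from plant import arm; print(arm.hand_in())"
```

```text
the job is handed in; nothing more can be done
None
```

I handed the job in with the key still gripped at 50 N, seated in the fastener and turned in line with the marks, and the cover pressed fully down with about 19 N; the judge returned no verdict.

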